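# Ease the spring clip off the mirror stand's pin

## Robot

A 7-joint arm with a two-finger parallel gripper is mounted at the origin on the work surface. World frame = base frame: x ahead of the robot, y to its left, z up, the work surface at z = 0. Lengths are in mm, angles in rad, forces in N, time in s.
With the tool pointing down it reaches from about 400 to 875 mm from the base axis. Payload 4.4 kg.
Tool frame: the origin (TCP) lies between the finger pads; the fingertips stand ctrl.finger_overhang ahead of it and the grasp point (between the pads) lies 11 mm behind it (ctrl.finger_overhang is the distance from the TCP to the fingertips, in mm); z points along the fingers, y is the direction in which the jaws open and shut (so a half turn about z gives the same grasp; the last joint's range is limited). The gripper opens to 85 mm and grips with 20 to 120 N. Pads are 22 mm wide; open, the fingers measure 114 mm over their backs; the gripper's body (76 mm by 85 mm) begins 54 mm behind the grasp point. The pads swing forward as they close: fully open they stand 13 mm farther back than shut.
Start: joints at [1.167, 0.628, 0.038, 1.517, -0.027, 0.996, -0.02], TCP at [215.446, -613.271, 239.313] pointing down, gripper open.
Joint ranges: [-3.06, 3.06], [-0.37, 2.12], [-1.25, 1.32], [0.18, 2.47], [-1.1, 4.24], [0.23, 1.98], [-2.94, 2.94]. Speed limits (rad/s): [2.57, 2.57, 3.14, 3.14, 3.14, 3.14, 3.14].

## Interface

Orientations are given as [roll, pitch, yaw] about the fixed x, y, z axes, in that order (R = Rz(yaw) Ry(pitch) Rx(roll)).
In Python, from cell import ctrl gives the robot as it stands. The module is installed in compiled form; this text tells all that it offers.
- The arm moves only by the tool step_arm, never from a script. Its argument "deltas" is a list that holds one entry, the list of rows, each a list of 7 numbers: the opening, from 0 (shut) to 1 (fully open), then the shift along the world's x, y, z in mm, then the turn, a rotation vector about the world's x, y, z in rad. In form: [[[grip, tx, ty, tz, rx, ry, rz], ...]]. A call has 1 to 10 rows; each row shifts and turns the commanded pose from where the row before left it; what a row does not reach is not made up. A row lasts 1/12 s, in which the tool goes at most 41.7 mm and 7.16 degrees, less where a joint would pass 70% of its speed; a pose out of reach is approached as far as the arm can. A call is refused whole if a number of a shift passes 41.7 or a number of a turn 0.125, either way. A call with a gripper value outside its range is refused whole. The fingers move at their own pace and stop on an object; the grip force is fixed at half the most. Time passes only in rows, so rows that do not move let the fingers close. It gives the time, the measured TCP pose, the force and the opening at its end, in the units of the state.
- ctrl.read_state(): the state, without advancing time (a new reading comes with each control period).
- ctrl.get_image(name): name is "scene" or "side" or "wrist"; returns (picture, depth): 420x560x3 uint8, red, green, blue; 420x560 float32, mm along the optical axis (not along the pixel's ray), 0 where there is no reading.
- ctrl.camera_info(name): a dict with "intrinsics" (3x3 intrinsics, pixels), "rvec" (rotation vector, rad) and "tvec" (3), from world to camera coordinates, as OpenCV has them. Camera axes: x right, y down, z forward; pixel columns grow to the right and rows downward; lengths in mm; the calibration is good to about 2 mm. A picture is of the moment at which its call begins: read the wrist's pose just before it. camera_info takes no time and is no camera call; for the wrist camera it gives the pose at the moment of the call.
- ctrl.finish_job(): hands the job in, once; it reports no verdict.
The state is a dict: "clock": time; "qpos": joint angles; "qd": joint speeds; "tau": joint torques, N m; "eef_pos": TCP position; "tool_rot": TCP orientation; "force": force on the tool from outside, world axes, zero at the start; "torque": the same for the moment, N m; "width": finger opening in mm.
Only numpy, scipy, OpenCV 4.12 (cv2) and the standard library are available. Lean on these libraries where they do the work, as an engineer would, in place of code of your own. Each camera call takes 0.05 s, during which the arm holds its last target.

## Task

Take the grey plastic wedge and slide its thin end between the mirror stand's pin and the back of the spring clip, driving it in until the clip spreads and comes off the pin; do not pull the clip off with the gripper. Then put the wedge away in its white sleeve, thin end first, pushed in until it meets the stop hidden inside, and finally put the clip in the white soap dish. Do not knock over the bottles or the jar.

Things in the scene. Friction and masses are not known exactly. Their poses are not given: they have to be found in the camera images.
- wedge: loose grey plastic wedge (60 g), flat on the counter, 150 mm long. Origin: under the middle of its handle; x points to the thin tip. Handle: x -35 to +35, y +-10.5, 26 mm high. Blade: x +35 to +115, 16 mm high from the same underside; its -y face is flat at y = -10.5, its +y face tapers evenly from y = +10.5 to y = -7.5 at the 3 mm thick tip. Smooth
- wedge_tip (a point): the middle of the wedge's tip: x +115, y -9, z +8 mm in the wedge's frame
- stand: white foot of a shaving mirror, fixed to the counter. Origin: on the counter under the axis of its upright pin; x points from the pin to the round mirror folded flat behind it (centre at x +135, 14 mm high). Foot plate: x -65 to +40, y +-38 mm, its top 20 mm up. Steel pin: 16 mm diameter, its top 54 mm up
- pin (a point): foot of the pin, 20 mm above the stand's origin, axes as the stand's. From here towards -x a channel runs on the plate between two ribs 6 mm high (y +-19.5 to +-24.5), closed by a rib at x -62: the clip comes off the pin along it, towards -x, and stays in it
- clip: loose steel spring clip (46 g) round the pin, standing on the foot plate. Origin: at its underside, on the pin's axis while fitted, axes then as the stand's. Back: upright plate, x -24 to -16, y +-18, 28 mm high; between it and the pin 8 mm are free above a nub 8 mm high. Two sprung legs, as low, outer faces at y +-16.5, run past the pin, each ending in a post 26 mm high at x +8.5 that grips the pin's far side
- clip_bridge (a point): middle of the clip's back: x -20, y 0, z +14 mm in its frame; to be gripped here across its 36 mm width (y). A blade driven along y between pin and back, flat face along the pin, underside 9 mm or more above the plate to clear legs, nub and ribs, pushes the back to -x (5 to 20 N along the blade). After 13 mm, with the wedge's full thickness at the near edge of the back, the clip springs clear
- sleeve: white plastic sleeve fixed to the counter, 105 mm long, 40 mm wide, 30 mm high. Origin: on the counter under the middle of its mouth; x points into the slot. Slot: y +-15 mm, z 4 to 26 mm, blind. Only the wedge's blade goes in, not its handle. A steel strap 60 mm wide, 3 mm thick crosses under it at x 40 to 80
- plug_face (a point): middle of the face of the stop inside the sleeve, 54 to 80 mm in from the mouth (it differs from day to day); cannot be seen. z 15 mm above the counter, x points into the slot. It holds against 60 N
- dish: white soap dish fixed to the counter, 90 mm (x) by 130 mm (y), 20 mm high, walls and floor 5 mm thick. Origin: centre of its underside
- amber_bottle: amber glass bottle, 56 mm diameter, 150 mm high, standing loose. Origin: centre of its underside
- pump_bottle: black pump bottle with a green band, 64 mm diameter, 175 mm high, standing loose. Origin: centre of its underside
- cream_jar: small white lidded jar, 48 mm diameter, 34 mm high, standing loose. Origin: centre of its underside
Things that resemble listed ones, but are neither listed nor needed, are in the scene too. Several things have the shape of the wedge; the one meant has the colours described above.

How it is judged (in metres and radians):
On the way, in this order (a step that is already met when the one before it is completed fails the run):
1. the held wedge's thin end is under the back of the clip, which is still on the pin (x of clip_bridge in the frame of stand above -0.026 m and contact force between wedge and clip above 1 N and contact force between the fingers and wedge above 1 N and horizontal distance between wedge_tip and stand below 0.04 m).
2. the clip has come off the pin (x of clip_bridge in the frame of stand below -0.034 m), for 0.2 s.
3. the wedge is in its sleeve, against the hidden stop (x of wedge_tip in the frame of plug_face above -0.004 m and angle between the x axis of wedge and the x axis of sleeve, either way round below 0.12 rad and y of wedge_tip in the frame of sleeve between -0.016 and 0.016 m and z of wedge_tip in the frame of sleeve below 0.024 m), for 0.2 s.
4. the clip is in the soap dish (x of clip_bridge in the frame of dish between -0.042 and 0.042 m and y of clip_bridge in the frame of dish between -0.062 and 0.062 m and height (world z) of clip_bridge below 0.035 m), for 0.2 s.
At the end, for the whole second after the job is handed in: the wedge lies in its sleeve, thin end in, its tip within 4 mm of the hidden stop and its axis within 7 degrees of the sleeve's; the clip lies at rest in the soap dish (middle of its back inside the walls, below 35 mm); the two bottles and the jar stand upright (all of step 3 and all of step 4 and linear speed of each of clip, wedge below 0.02 m/s and angle between each of amber_bottle, pump_bottle, cream_jar's own z axis and vertical below 0.3 rad); the robot touches nothing.
It fails at once if the gripper touches the clip while it is still on the pin (contact force between the fingers and clip above 1 N and height (world z) of clip_bridge below 0.06 m and horizontal distance between clip and stand below 0.012 m).
It fails at once if a bottle or the jar is knocked over (angle between any of amber_bottle, pump_bottle, cream_jar's own z axis and vertical above 0.6 rad).
It also fails if it takes over 67 s, if anything falls off the work surface, if the arm or the gripper's body presses on something with over 40 N, if the wrist force passes 120 N, or if a joint passes its speed limit or range.

## Working session

There is one attempt and no reset: what is moved stays moved. The work goes in short steps, Python scripts to look and compute and a tool call to move; the robot and the scene stay as the last step left them, time stands still between calls to the robot, and variables do not carry over. Pictures are saved under pics/ and viewed, and the job is handed in when it is done.

Besides the shell and the picture viewer there is one more tool, called after "Call:" as name(argument=value, ...) on one line, values as JSON. step_arm: Moves the arm, as the interface text tells. Its arguments: {"type":"object","properties":{"deltas":{"type":"array"}},"required":["deltas"]}

```bash
mkdir -p pics; ls
cat > h.py <<'E'
import numpy as np, cv2
from cell import ctrl
def cam(n):
    i=ctrl.camera_info(n); K=np.array(i["intrinsics"],float); R=cv2.Rodrigues(np.array(i["rvec"],float))[0]; t=np.array(i["tvec"],float).ravel(); return K,R,t
def grab(n,tag):
    c=cam(n); im,d=ctrl.get_image(n)
    cv2.imwrite(f"pics/{tag}.png",im[:,:,::-1]); np.savez(f"pics/{tag}.npz",im=im,d=d,K=c[0],R=c[1],t=c[2])
    return im,d,c
def cloud(d,c):
    K,R,t=c; v,u=np.mgrid[:d.shape[0],:d.shape[1]]
    P=np.stack([(u-K[0,2])/K[0,0]*d,(v-K[1,2])/K[1,1]*d,d],-1)
    return (P-t)@R
def load(tag):
    z=np.load(f"pics/{tag}.npz"); return z['im'],z['d'],(z['K'],z['R'],z['t'])
def proj(p,c):
    K,R,t=c; q=K@(R@np.array(p,float)+t); return q[:2]/q[2]
E
python3 - <<'E'
from h import *
print(ctrl.read_state(), ctrl.finger_overhang)
for n in ("scene","side","wrist"):
    im,d,c=grab(n,n+"0"); print(n,c[0].tolist(),(-c[1].T@c[2]).round())
E
```

```text
pics
{'clock': 0.0, 'qpos': array([ 1.16719176,  0.62933716,  0.0384424 ,  1.51841137, -0.02698197,
        0.99630182, -0.0200052 ]), 'qd': array([ 0.00068633, -0.00094273,  0.00089551,  0.00060672, -0.00011379,
        0.00101458, -0.00148983]), 'tau': array([ 1.93029896e-04, -5.63410592e+01,  1.22595247e+00, -1.93444026e+01,
        1.08267830e-02,  1.06578832e-02,  5.14088458e-05]), 'eef_pos': array([ 215.23186328, -612.65910637,  238.38103964]), 'tool_rot': array([-3.13965346e+00,  4.15201428e-05,  3.37807878e-01]), 'force': array([-0.71282417,  0.13922146, -1.04801196]), 'torque': array([ 0.01111904, -0.00361226,  0.01097356]), 'width': 85.47611136887376} 8.0
scene [[461.89002251122986, 0.0, 279.23529173380985], [0.0, 461.89002251122986, 207.5609726988942], [0.0, 0.0, 1.0]] [1219.  229.  609.]
side [[476.7782722331606, 0.0, 282.7784448788983], [0.0, 476.7782722331606, 203.5371180362566], [0.0, 0.0, 1.0]] [-30. 508. 919.]
wrist [[330.3459375512657, 0.0, 279.3811855181409], [0.0, 330.3459375512657, 211.8957813475029], [0.0, 0.0, 1.0]] [ 277. -591.  374.]
```

View pics/scene0.png

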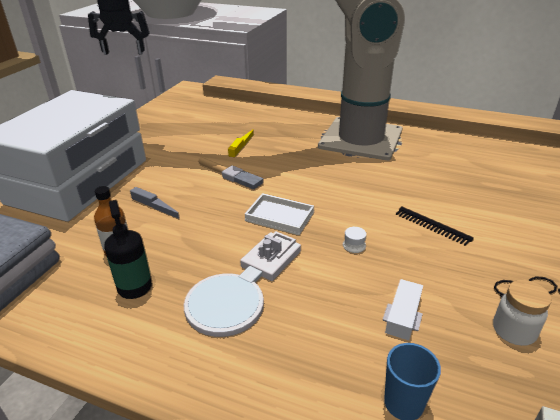

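View pics/side0.png

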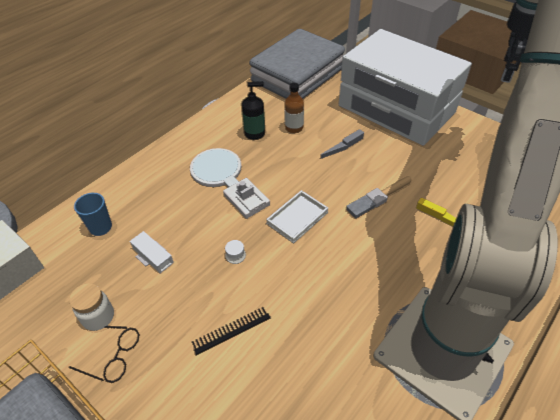

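View pics/wrist0.png

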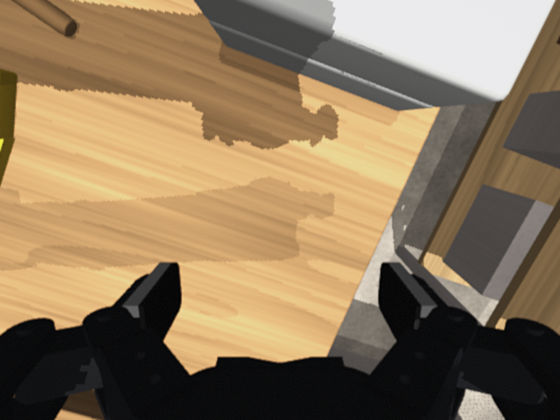

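Run:
```python
from h import *
im,d,c=load("scene0"); 
a=cv2.resize(im[120:230,110:290],(720,440),interpolation=cv2.INTER_CUBIC); cv2.imwrite("pics/s1.png",a[:,:,::-1])
a=cv2.resize(im[190:320,220:320],(460,598),interpolation=cv2.INTER_CUBIC); cv2.imwrite("pics/s2.png",a[:,:,::-1])
im,d,c=load("side0")
a=cv2.resize(im[110:240,180:440],(800,400),interpolation=cv2.INTER_CUBIC); cv2.imwrite("pics/s3.png",a[:,:,::-1])
for n,pts in (("scene0",[(140,195),(177,213),(240,180),(205,163),(240,143),(280,214),(270,240),(225,303),(355,238),(405,310),(130,260),(105,215)]),("side0",[(355,137),(325,153),(365,203),(405,182),(298,216),(245,195),(216,167),(235,247),(152,252),(254,120),(294,115)])):
    im,d,c=load(n);P=cloud(d,c)
    for u,v in pts: print(n,(u,v),P[v,u].round(1))
```

```text
scene0 (140, 195) [ 508.6 -400.9   20.7]
scene0 (177, 213) [ 529.3 -290.6   11.2]
scene0 (240, 180) [ 356.3 -218.    12.5]
scene0 (205, 163) [ 310.2 -340.8   11.4]
scene0 (240, 143) [ 193.4 -294.5   21.4]
scene0 (280, 214) [439.1 -80.5   0.7]
scene0 (270, 240) [589.2 -42.   51.3]
scene0 (225, 303) [733.2 -68.4  12.8]
scene0 (355, 238) [501.8 103.6  31.5]
scene0 (405, 310) [652.5 225.4  26.9]
scene0 (130, 260) [ 764.4 -225.7   88.6]
scene0 (105, 215) [ 687.3 -335.2  102.3]
side0 (355, 137) [ 489.7 -398.8   24.4]
side0 (325, 153) [ 521.5 -301.2   14.7]
side0 (365, 203) [ 331.8 -214.4   18.8]
side0 (405, 182) [ 292.1 -340.    19.3]
side0 (298, 216) [441.6 -84.2   4.9]
side0 (245, 195) [570.6 -32.5  36.5]
side0 (216, 167) [714.5 -69.1  17. ]
side0 (235, 247) [480.7  97.   32.5]
side0 (152, 252) [618.9 227.2  30.2]
side0 (254, 120) [ 719.1 -231.2   73.7]
side0 (294, 115) [ 652.2 -325.1   66.7]
```

View pics/s1.png

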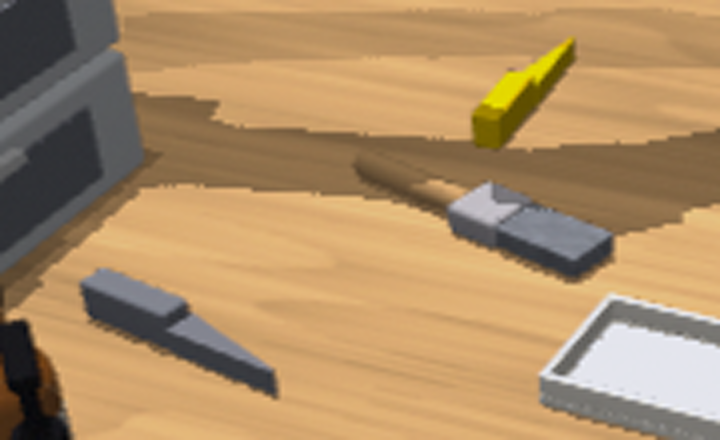

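View pics/s2.png

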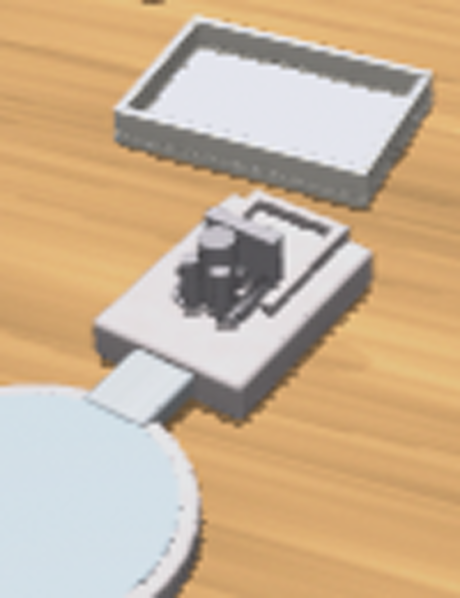

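View pics/s3.png

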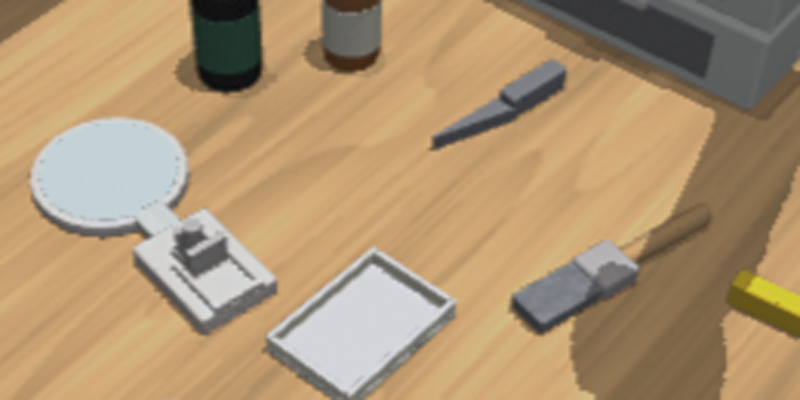

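Run:
```python
from h import *
im,d,c=load("side0");P=cloud(d,c)
for u,v in [(400,50),(465,75),(345,55),(400,115),(440,130)]: print(P[v,u].round())
print(c[1],cam("wrist")[1])
```

```text
[ 516. -636.  176.]
[ 332. -686.  145.]
[ 622. -515.  178.]
[ 420. -511.   68.]
[ 329. -607.   -1.]
[[-0.76308128 -0.64608574 -0.0167384 ]
 [-0.47850193  0.58218087 -0.65734415]
 [ 0.43444546 -0.49359766 -0.7534046 ]] [[ 3.30612892e-01 -9.43765985e-01 -9.38828855e-04]
 [-9.10966856e-01 -3.19382611e-01  2.61025161e-01]
 [-2.46646514e-01 -8.54430412e-02 -9.65331541e-01]]
```

Call:
step_arm(deltas=[[[1,27,38,3,0,0,0],[1,27,38,3,0,0,0],[1,27,38,3,0,0,0],[1,27,38,3,0,0,0],[1,27,28,3,0,0,0],[1,27,28,3,0,0,0],[1,27,20,3,0,0,0],[1,27,0,0,0,0,0],[1,14,0,0,0,0,0],[1,0,0,0,0,0,0]]])

```text
clock: 0.98
eef_pos: [438.0, -399.8, 258.8]
tool_rot: [3.141, -0.003, 0.343]
force: [0.1, -0.5, -0.0]
width: 85.5
```

Run:
```python
from h import *
print(ctrl.read_state()["eef_pos"])
im,d,c=grab("wrist","w1"); print(-c[1].T@c[2])
```

```text
[ 438.04529888 -399.82756275  258.78428974]
[ 499.42036243 -377.78947365  394.57358958]
```

View pics/w1.png

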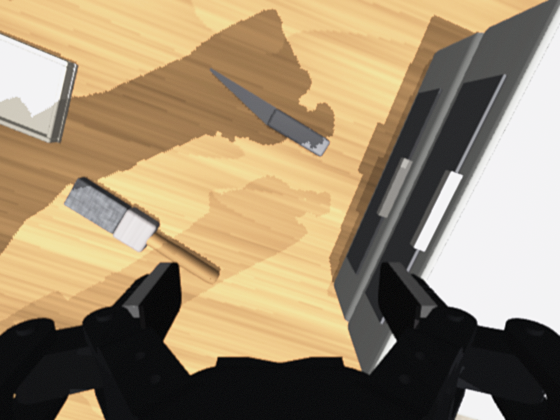

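```bash
cat >> h.py <<'E'
def fitwedge(tag,box,x0):
    """fit wedge pose (x,y,yaw,z) by top-surface points"""
    im,d,c=load(tag);P=cloud(d,c);u0,v0,u1,v1=box
    m=np.zeros(d.shape,bool);m[v0:v1,u0:u1]=True
    return im,P[m],im[m],m
E
python3 - <<'E'
from h import *
im,d,c=load("w1");P=cloud(d,c)
# bias check
for u,v in [(250,40),(150,130),(240,170)]: print("table",P[v,u].round(1))
box=np.zeros(d.shape,bool);box[55:170,195:340]=1
m=box&(P[...,2]>22);Q=P[m];print("handle",len(Q),Q[:,2].mean())
r=cv2.minAreaRect(Q[:,:2].astype(np.float32));print(r,cv2.boxPoints(r))
m=box&(P[...,2]>12)&(P[...,2]<20);Q=P[m];print("blade",len(Q),Q.mean(0))
h=cv2.convexHull(Q[:,:2].astype(np.float32))[:,0];print(h.round(1).tolist())
a=cv2.resize(im[50:175,190:345],(744,600),interpolation=cv2.INTER_CUBIC); cv2.imwrite("pics/w1c.png",a[:,:,::-1])
E
```

```text
table [ 571.2 -318.8    0.9]
table [ 4.424e+02 -2.395e+02  4.000e-01]
table [ 433.3 -351.9    0.9]
handle 1324 45.22770934681259
((497.8589782714844, -400.95068359375), (69.76806640625, 20.98402214050293), 79.31710052490234) [[ 481.08224 -433.28516]
 [ 501.70255 -437.17505]
 [ 514.63574 -368.6162 ]
 [ 494.0154  -364.72632]]
blade 863 [ 513.41506171 -337.194375     16.9320469 ]
[[528.7999877929688, -290.70001220703125], [528.4000244140625, -289.70001220703125], [526.5, -290.20001220703125], [521.7999877929688, -300.5], [520.5999755859375, -303.0], [496.0, -360.20001220703125], [495.3999938964844, -361.70001220703125], [494.5, -365.5], [513.4000244140625, -368.1000061035156], [514.2999877929688, -367.79998779296875], [514.9000244140625, -366.3999938964844], [516.9000244140625, -356.6000061035156], [521.0999755859375, -334.6000061035156], [525.0999755859375, -313.1000061035156], [526.2000122070312, -307.0], [528.2999877929688, -295.29998779296875]]
```

View pics/w1c.png

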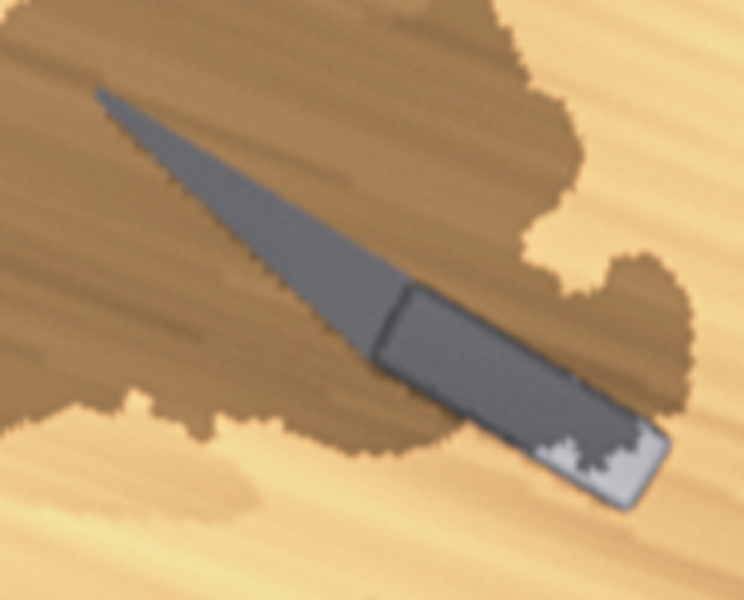

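Call:
step_arm(deltas=[[[1,10,36,0,0,0,0],[1,10,36,0,0,0,0],[1,10,36,0,0,0,0],[1,10,36,0,0,0,0],[1,10,36,0,0,0,0],[1,10,36,0,0,0,0],[1,10,36,0,0,0,0],[1,10,36,0,0,0,0],[1,10,32,0,0,0,0],[1,0,0,0,0,0,0]]])

```text
clock: 1.87
eef_pos: [524.6, -74.4, 258.9]
tool_rot: [-3.138, -0.002, 0.347]
force: [0.7, 0.2, -0.2]
width: 85.6
```

Run:
```python
from h import *
s=ctrl.read_state(); print(s["eef_pos"],s["qd"].round(3))
im,d,c=grab("wrist","w2"); print(-c[1].T@c[2])
```

```text
[524.64294117 -74.35971367 258.92731015] [ 0.071 -0.006  0.073  0.016  0.043  0.008  0.08 ]
[586.24665101 -52.67906136 394.70667672]
```

View pics/w2.png

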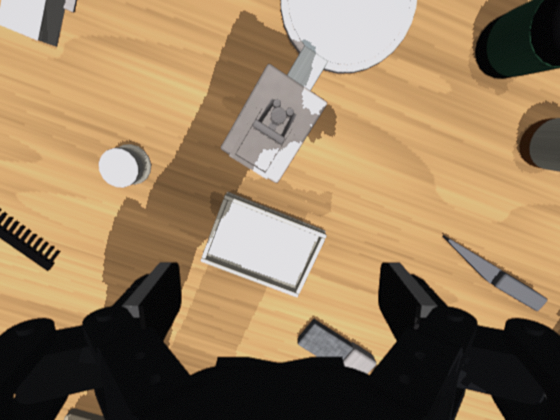

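Call:
step_arm(deltas=[[[1,3,36,0,0,0,0],[1,3,36,0,0,0,0],[1,3,36,0,0,0,0],[1,3,36,0,0,0,0],[1,3,36,0,0,0,0],[1,3,36,0,0,0,0],[1,3,20,0,0,0,0],[1,0,0,0,0,0,0]]])

```text
clock: 2.58
eef_pos: [544.6, 158.0, 258.8]
tool_rot: [-3.139, -0.001, 0.342]
force: [0.2, 0.7, -0.3]
width: 85.3
```

Run:
```python
from h import *
s=ctrl.read_state(); print(s["eef_pos"],s["qd"].round(3))
im,d,c=grab("wrist","w3"); print(-c[1].T@c[2])
```

```text
[544.55597864 158.007068   258.78894186] [ 0.055 -0.016  0.057  0.042  0.028  0.009  0.046]
[606.30413    179.72164493 394.42937578]
```

View pics/w3.png

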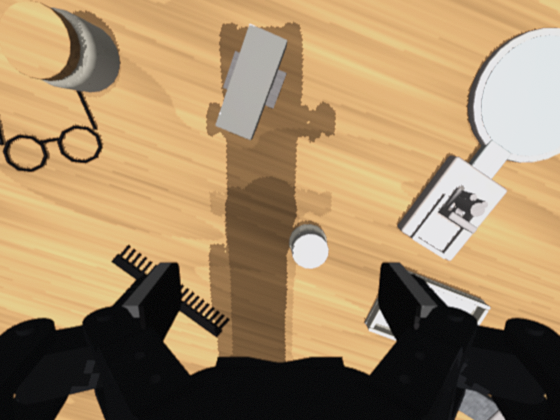

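Run:
```python
from h import *
im,d,c=load("w1");P=cloud(d,c)
box=np.zeros(d.shape,bool);box[55:170,195:340]=1
print("wedge handle z med",np.median(P[box&(P[...,2]>22)&(P[...,2]<40)][:,2]), (P[box][:,2]>40).sum())
def rect(tag,b,z0,z1,name):
    im,d,c=load(tag);P=cloud(d,c);u0,v0,u1,v1=b
    Q=P[v0:v1,u0:u1].reshape(-1,3);Q=Q[(Q[:,2]>z0)&(Q[:,2]<z1)]
    r=cv2.minAreaRect(Q[:,:2].astype(np.float32));print(name,len(Q),np.median(Q[:,2]).round(1),r,"\n",cv2.boxPoints(r).round(1).tolist())
    return Q
rect("w2",(215,55,335,190),17,24,"plate")
rect("w3",(390,145,515,270),17,24,"plate w3")
rect("w2",(195,185,335,305),12,24,"dish")
rect("w3",(200,10,310,150),25,35,"sleeve")
rect("w3",(200,10,310,150),2,10,"strap")
Q=rect("w2",(250,90,310,150),35,60,"pin+clip")
im,d,c=load("w2")
a=cv2.resize(im[55:190,210:335],(555,600),interpolation=cv2.INTER_CUBIC); cv2.imwrite("pics/w2c.png",a[:,:,::-1])
im,d,c=load("w3")
a=cv2.resize(im[10:150,195:310],(492,600),interpolation=cv2.INTER_CUBIC); cv2.imwrite("pics/w3c.png",a[:,:,::-1])
im,d,c=load("scene0")
a=cv2.resize(im[270:350,370:440],(525,600),interpolation=cv2.INTER_CUBIC); cv2.imwrite("pics/s4.png",a[:,:,::-1])
```

```text
wedge handle z med 26.72862741767451 67
plate 5621 20.8 ((598.9171752929688, -48.84190368652344), (76.04829406738281, 140.91195678710938), 77.9447021484375) 
 [[522.0999755859375, -71.30000305175781], [659.9000244140625, -100.69999694824219], [675.7999877929688, -26.399999618530273], [538.0, 3.0999999046325684]]
plate w3 4216 20.7 ((597.94189453125, -47.8601188659668), (76.84573364257812, 139.13729858398438), 78.08306121826172) 
 [[521.9000244140625, -71.0999984741211], [658.0999755859375, -99.80000305175781], [673.9000244140625, -24.600000381469727], [537.7999877929688, 4.099999904632568]]
dish 1842 20.0 ((442.4621276855469, -81.566650390625), (130.3151092529297, 90.35255432128906), 87.4251480102539) 
 [[394.3999938964844, -144.60000610351562], [484.70001220703125, -148.6999969482422], [490.5, -18.5], [400.29998779296875, -14.399999618530273]]
sleeve 4240 30.9 ((632.966552734375, 222.2602081298828), (40.214752197265625, 105.28563690185547), 87.7459945678711) 
 [[579.5999755859375, 204.1999969482422], [684.7999877929688, 200.10000610351562], [686.4000244140625, 240.3000030517578], [581.2000122070312, 244.39999389648438]]
strap 1513 2.6 ((636.7625122070312, 221.62179565429688), (144.62779235839844, 125.15498352050781), 19.565143585205078) 
 [[547.7000122070312, 256.3999938964844], [589.5999755859375, 138.39999389648438], [725.9000244140625, 186.89999389648438], [683.9000244140625, 304.79998779296875]]
pin+clip 596 49.4 ((588.3157958984375, -46.459205627441406), (35.59210968017578, 35.97340393066406), 78.30123901367188) 
 [[567.0999755859375, -60.20000076293945], [602.2999877929688, -67.5], [609.5, -32.70000076293945], [574.2999877929688, -25.399999618530273]]
```

View pics/w2c.png

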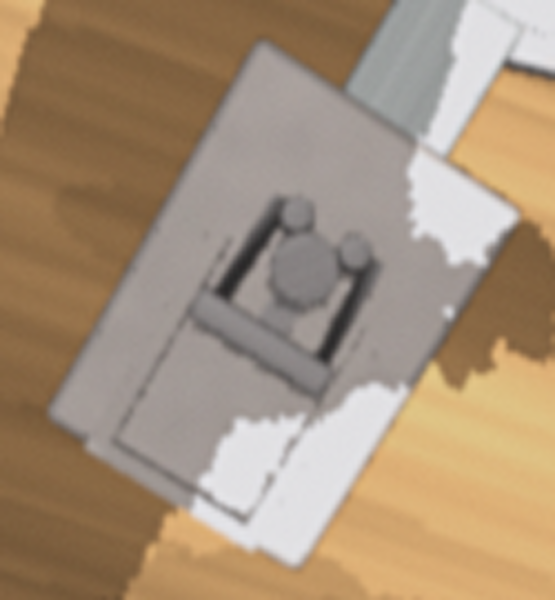

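View pics/w3c.png

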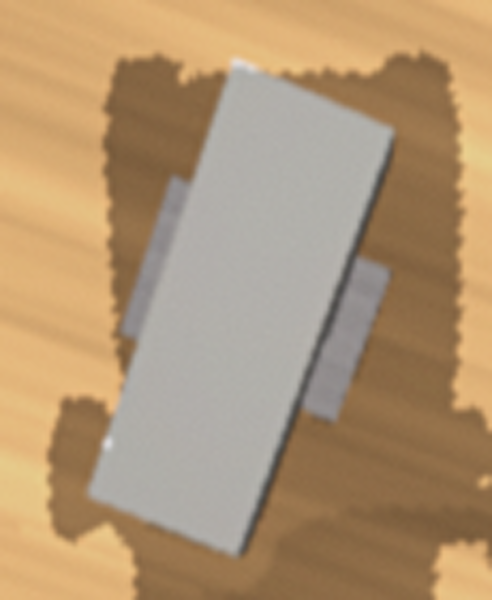

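View pics/s4.png

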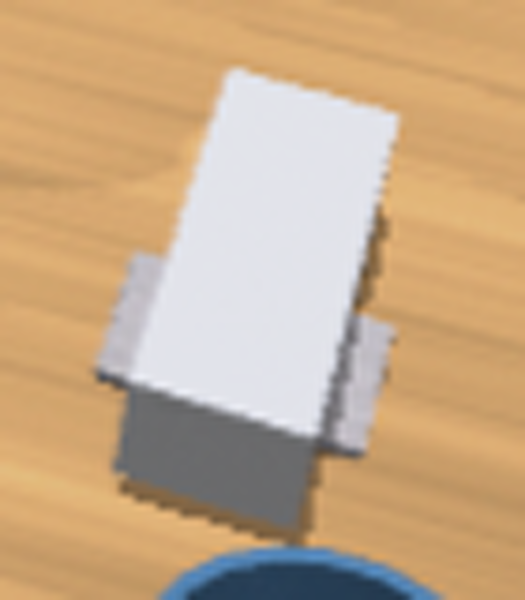

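Call:
step_arm(deltas=[[[1,-3,-39,0,0,0,0.12],[1,-3,-39,0,0,0,0.12],[1,-3,-39,0,0,0,0.12],[1,-3,-39,0,0,0,0.12],[1,-3,-39,0,0,0,0.12],[1,-3,-39,0,0,0,0.12],[1,-3,-39,0,0,0,0.12],[1,-3,-39,0,0,0,0.12],[1,-3,-39,0,0,0,0.08],[1,-3,-39,0,0,0,0]]])

```text
clock: 3.47
eef_pos: [511.4, -241.2, 258.9]
tool_rot: [-3.14, 0.002, 1.376]
force: [1.1, 0.7, 0.2]
width: 85.3
```

Call:
step_arm(deltas=[[[1,-4,-40,-10,0,0,0],[1,-4,-40,-30,0,0,0],[1,-4,-40,-30,0,0,0],[1,-4,-40,-30,0,0,0],[1,0,0,-30,0,0,0],[1,0,0,0,0,0,0]]])

```text
clock: 3.97
eef_pos: [492.2, -379.5, 138.1]
tool_rot: [-3.129, -0.001, 1.369]
force: [-1.6, 1.0, -1.0]
width: 85.6
```

Run:
```python
from h import *
s=ctrl.read_state(); print(s["eef_pos"],s["tool_rot"],s["qpos"].round(2))
im,d,c=load("w2");P=cloud(d,c)
Q=P[90:150,250:310].reshape(-1,3);Q=Q[(Q[:,2]>51)];print("pin top",len(Q),Q.mean(0),cv2.minEnclosingCircle(Q[:,:2].astype(np.float32)))
for t,b in(("w2",(200,185,335,305)),):
    pass
im,d,c=load("side0");P=cloud(d,c)
for n,(u0,v0,u1,v1) in dict(pump=(235,85,272,142),amber=(280,85,308,135)).items():
    Q=P[v0:v1,u0:u1].reshape(-1,3);Q=Q[(Q[:,2]>20)&(Q[:,2]<90)];print(n,Q.mean(0).round(),Q.min(0).round(),Q.max(0).round())
```

```text
[ 492.2462515  -379.47915211  138.1316881 ] [-3.12922520e+00 -7.60867071e-04  1.36853801e+00] [ 0.74  0.72 -0.22  1.68  0.21  0.78  0.22]
pin top 217 [592.76048608 -47.97595277  72.06079999] ((585.0810546875, -50.38792419433594), 16.04097557067871)
pump [ 729. -239.   55.] [ 708. -437.   20.] [ 857. -217.   90.]
amber [ 688. -366.   51.] [ 639. -493.   20.] [ 800. -313.   90.]
```

Call:
step_arm(deltas=[[[1,6,-21,-20,0,0,0.015],[1,0,0,-40,0,0,0],[1,0,0,-30,0,0,0],[1,0,0,0,0,0,0]]])

```text
clock: 4.3
eef_pos: [501.0, -395.6, 49.5]
tool_rot: [-3.131, -0.003, 1.391]
force: [-0.8, 1.1, -0.8]
width: 85.5
```

Call:
step_arm(deltas=[[[1,-3,-5,-15,-0.01,0,-0.005],[1,0,0,-12,0,0,0],[1,0,0,-8,0,0,0],[1,0,0,0,0,0,0]]])

```text
clock: 4.63
eef_pos: [502.9, -401.2, 19.1]
tool_rot: [3.141, 0.009, 1.388]
force: [0.4, 0.1, 0.2]
width: 85.6
```

Run:
```python
from h import *
s=ctrl.read_state(); print(s["eef_pos"],s["tool_rot"])
im,d,c=grab("wrist","w4")
```

```text
[ 502.9200025  -401.2315332    19.06085113] [3.14138601 0.00931483 1.38752429]
```

View pics/w4.png

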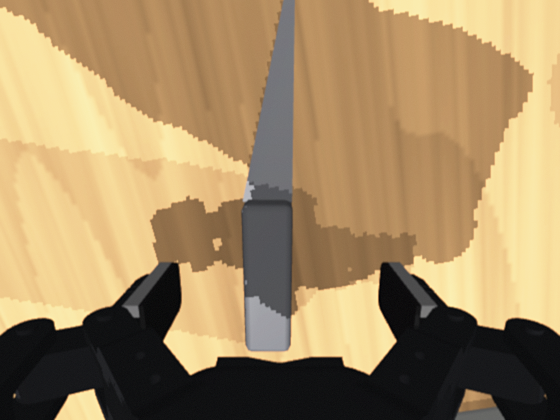

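Call:
step_arm(deltas=[[[1,-4.5,0,-5,0.009,0,0],[1,0,0,0,0,0,0]]])

```text
clock: 4.85
eef_pos: [498.3, -402.0, 14.5]
tool_rot: [-3.141, 0.001, 1.387]
force: [-0.6, 0.6, -0.2]
width: 85.3
```

Call:
step_arm(deltas=[[[0,0,0,0,0,0,0],[0,0,0,0,0,0,0],[0,0,0,0,0,0,0],[0,0,0,0,0,0,0],[0,0,0,0,0,0,0],[0,0,0,0,0,0,0]]])

```text
clock: 5.35
eef_pos: [499.7, -401.5, 14.7]
tool_rot: [3.141, 0.001, 1.388]
force: [0.2, 0.1, -0.8]
width: 20.1
```

Call:
step_arm(deltas=[[[0,0,0,25,0,0,0],[0,0,10,20,0,0,-0.026],[0,8,38,0,0,0,0],[0,8,38,0,0,0,0],[0,8,38,0,0,0,0],[0,8,38,0,0,0,0],[0,8,30,0,0,0,0],[0,4,10,0,0,0,0],[0,0,0,0,0,0,0]]])

```text
clock: 6.1
eef_pos: [545.1, -194.4, 59.4]
tool_rot: [3.141, -0.002, 1.369]
force: [-0.6, -0.3, -0.1]
width: 19.9
```

Run:
```python
from h import *
s=ctrl.read_state(); print(s["eef_pos"],s["tool_rot"],s["width"])
im,d,c=grab("wrist","w5")
```

```text
[ 545.14606268 -194.42349449   59.40914642] [ 3.14067537e+00 -1.74162223e-03  1.36876487e+00] 19.905432984501257
```

View pics/w5.png

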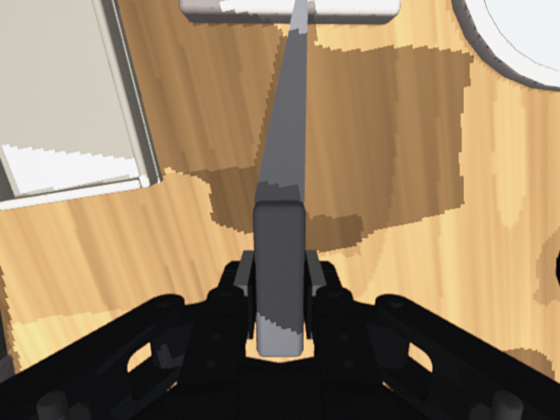

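```bash
cat >> h.py <<'E'
def wedgepose(tag,zc,lift=0):
    im,d,c=load(tag);P=cloud(d,c)
    m=np.zeros(d.shape,bool);m[203:300,240:320]=1
    Q=P[m&(abs(P[...,2]-zc)<5)];
    r=cv2.minAreaRect(Q[:,:2].astype(np.float32));print("handle",len(Q),np.median(Q[:,2]),r)
    m[:]=0;m[0:198,200:340]=1
    B=P[m&(abs(P[...,2]-(zc-10))<4)]
    return Q,B
def fitface(B):
    pass
E
python3 - <<'E'
from h import *
Q,B=wedgepose("w5",72.5)
print(np.median(B[:,2]))
# stand frame
th=-0.209;o=np.array([593.5,-47.4]);sx=np.array([np.cos(th),np.sin(th)]);sy=np.array([-sx[1],sx[0]])
for n,S in(("h",Q),("b",B)):
    X=(S[:,:2]-o)@sx;Y=(S[:,:2]-o)@sy
    for a in np.arange(-190,-25,8):
        k=(Y>a)&(Y<a+8)
        if k.sum()>5: print(n,a+4,X[k].min().round(1),X[k].max().round(1),k.sum())
print((np.array([545.1,-194.4])-o)@sx,(np.array([545.1,-194.4])-o)@sy, "tipYmax",((B[:,:2]-o)@sy).max())
im,d,c=load("w5");P=cloud(d,c)
for v in (0,5,12): print([P[v,u].round(1).tolist() for u in (190,230,370)])
# plate edge y=-38
m=np.zeros(d.shape,bool);m[0:24,178:402]=1
S=P[m&(abs(P[...,2]-20.5)<2.5)];print("plate edge stand y",np.percentile((S[:,:2]-o)@sy,[0,1,5]),"x",((S[:,:2]-o)@sx).min(),((S[:,:2]-o)@sx).max())
E
```

```text
handle 5227 71.67704645740034 ((547.7061157226562, -179.8691864013672), (41.35249328613281, 32.55524826049805), 78.00083923339844)
61.98702215844115
h -162 -27.1 -7.3 140
h -154 -27.2 -7.3 878
h -146 -33.6 -1.0 1215
h -138 -27.8 -7.3 935
h -130 -28.1 -7.0 1018
h -122 -28.0 -7.3 1041
b -114 -27.6 -7.3 925
b -106 -26.3 -7.5 885
b -98 -24.2 -7.3 832
b -90 -22.6 -7.6 799
b -82 -20.9 -7.7 703
b -74 -19.4 -7.5 659
b -66 -17.6 -7.8 566
b -58 -15.8 -7.8 479
b -50 -14.1 -7.8 393
b -42 -12.3 -8.1 7
-16.846942626700983 -153.84323359879252 tipYmax -45.545133878901744
[[528.3, -67.4, 20.3], [546.6, -71.2, 20.4], [610.8, -84.1, 19.8]]
[[527.8, -69.5, 20.7], [546.1, -73.3, 20.9], [610.3, -86.4, 20.7]]
[[526.4, -71.2, 17.2], [545.3, -75.8, 19.8], [610.3, -89.0, 19.2]]
plate edge stand y [-38.72052277 -38.45045998 -38.11797996] x -65.46331169162349 39.2730860482442
```

Call:
step_arm(deltas=[[[0,-2.4,0.5,-7,0,0,-0.007],[0,0,0,-7,0,0,0],[0,0,0,0,0,0,0]]])

```text
clock: 6.4
eef_pos: [538.7, -200.9, 43.5]
tool_rot: [-3.138, 0.002, 1.351]
force: [0.3, -0.2, -0.3]
width: 19.6
```

```bash
cat >> h.py <<'E'
th=-0.209;o=np.array([593.5,-47.4]);sx=np.array([np.cos(th),np.sin(th)]);sy=np.array([-sx[1],sx[0]])
def st():
    s=ctrl.read_state(); e=s["eef_pos"]; print("t",s["clock"],"tcp",e.round(1),"rot",s["tool_rot"].round(3),"standxy",((e[:2]-o)@sx).round(2),((e[:2]-o)@sy).round(2),"F",s["force"].round(1),"Fs",(s["force"][:2]@sx).round(1),(s["force"][:2]@sy).round(1),"w",s["width"].round(1))
E
python3 -c "
from h import *
st();grab('side','sd1');im,d,c=load('side0')
im,d,c=load('sd1');a=cv2.resize(im[130:250,180:340],(800,600),interpolation=cv2.INTER_CUBIC); cv2.imwrite('pics/sd1c.png',a[:,:,::-1]);st()"
```

```text
Traceback (most recent call last):
  File "h.py", line 34, in st
    s=ctrl.read_state(); e=s["eef_pos"]; print("t",s["clock"],"tcp",e.round(1),"rot",s["tool_rot"].round(3),"standxy",((e[:2]-o)@sx).round(2),((e[:2]-o)@sy).round(2),"F",s["force"].round(1),"Fs",(s["force"][:2]@sx).round(1),(s["force"][:2]@sy).round(1),"w",s["width"].round(1))
                                                                                                                                                                                                                                                                 ^^^^^^^^^^^^^^^^
AttributeError: 'float' object has no attribute 'round'
```

```bash
sed -i 's/s\["width"\].round(1)/round(float(s["width"]),1)/' h.py
python3 -c "
from h import *
st();grab('side','sd1')
im,d,c=load('sd1');a=cv2.resize(im[130:250,180:340],(800,600),interpolation=cv2.INTER_CUBIC); cv2.imwrite('pics/sd1c.png',a[:,:,::-1]);st()
grab('wrist','w6');st()"
```

```text
t 6.4 tcp [ 538.7 -200.9   43.5] rot [-3.138e+00  2.000e-03  1.351e+00] standxy -21.72 -161.54 F [ 0.3 -0.2 -0.3] Fs 0.3 -0.1 w 19.6
t 6.45 tcp [ 539.2 -200.6   44. ] rot [-3.139e+00  2.000e-03  1.352e+00] standxy -21.33 -161.15 F [ 0.1  0.7 -0.7] Fs -0.0 0.7 w 19.7
t 6.5 tcp [ 539.8 -200.3   44.4] rot [-3.140e+00  1.000e-03  1.352e+00] standxy -20.79 -160.74 F [-0.3  0.2 -1.2] Fs -0.3 0.1 w 19.8
```

View pics/sd1c.png

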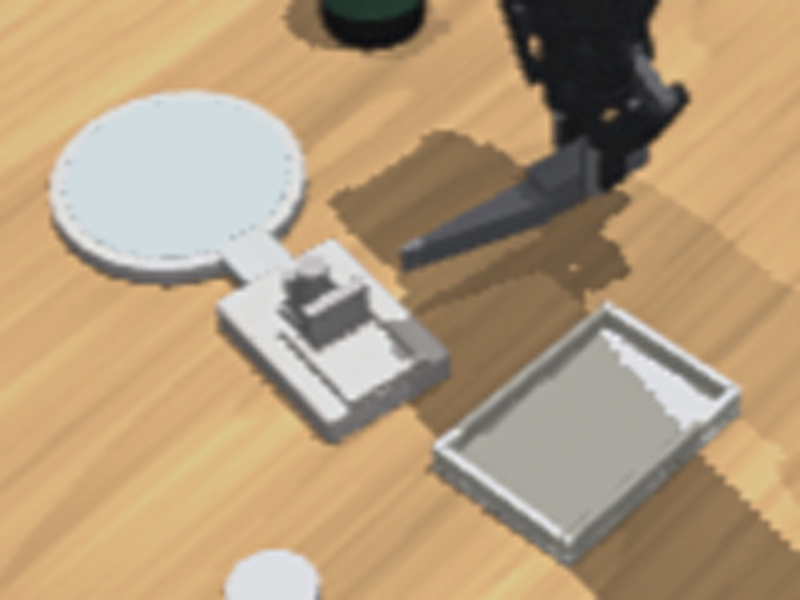

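Call:
step_arm(deltas=[[[0,0,0,0,0,0,0],[0,0,0,0,0,0,0],[0,0,0,0,0,0,0]]])

```text
clock: 6.75
eef_pos: [541.0, -199.2, 45.4]
tool_rot: [3.141, 0.001, 1.354]
force: [-0.1, -0.3, -0.4]
width: 19.7
```

```bash
python3 -c "
from h import *
st();grab('wrist','w7');Q,B=wedgepose('w7',58.5)
for n,S in(('h',Q),('b',B)):
    X=(S[:,:2]-o)@sx;Y=(S[:,:2]-o)@sy
    for a in np.arange(-190,-25,12):
        k=(Y>a)&(Y<a+8)
        if k.sum()>5: print(n,a+4,X[k].min().round(1),X[k].max().round(1),k.sum(),np.median(S[k,2]))
"
```

```text
t 6.75 tcp [ 541.  -199.2   45.4] rot [3.141e+00 1.000e-03 1.354e+00] standxy -19.84 -159.37 F [-0.1 -0.3 -0.4] Fs 0.0 -0.3 w 19.7
handle 5231 57.63905553588891 ((543.8137817382812, -184.68695068359375), (41.24298095703125, 32.7365837097168), 77.04541015625)
h -162 -30.2 -10.3 734 57.693706228377
h -150 -36.6 -3.8 1220 57.758494661484214
h -138 -30.8 -9.8 999 57.62858171672124
h -126 -30.5 -9.9 853 57.20855589392289
b -126 -30.1 -9.8 174 47.72981311595136
b -114 -29.1 -9.9 900 47.854706266474466
b -102 -26.4 -9.5 814 47.8034811308778
b -90 -23.4 -9.7 736 47.825383902808014
b -78 -20.9 -9.5 638 47.836797252551705
b -66 -18.2 -9.6 510 47.78980258148846
b -54 -15.3 -9.4 313 47.83978042184812
```

Call:
step_arm(deltas=[[[0,1.7,8,0,0,0,0],[0,1.7,8,0,0,0,0],[0,1.7,8,0,0,0,0],[0,1.7,8,0,0,0,0],[0,0,0,0,0,0,0],[0,0,0,0,0,0,0]]])

```text
clock: 7.3
eef_pos: [548.0, -165.6, 45.3]
tool_rot: [3.141, 0.001, 1.357]
force: [0.2, -0.3, -0.7]
width: 20.0
```

```bash
python3 -c "
from h import *
st();grab('side','sd2');im,d,c=load('sd2');a=cv2.resize(im[140:230,200:320],(800,600),interpolation=cv2.INTER_CUBIC); cv2.imwrite('pics/sd2c.png',a[:,:,::-1])
im,d,c=grab('scene','sc2');a=cv2.resize(im[205:285,220:327],(800,600),interpolation=cv2.INTER_CUBIC); cv2.imwrite('pics/sc2c.png',a[:,:,::-1]);st()
"
```

```text
t 7.3 tcp [ 548.  -165.6   45.3] rot [3.141e+00 1.000e-03 1.357e+00] standxy -19.96 -125.07 F [ 0.2 -0.3 -0.7] Fs 0.2 -0.3 w 20.0
t 7.4 tcp [ 547.6 -167.2   45.3] rot [3.141e+00 2.000e-03 1.355e+00] standxy -20.02 -126.66 F [-0.7 -0.8 -1. ] Fs -0.5 -0.9 w 19.5
```

View pics/sd2c.png

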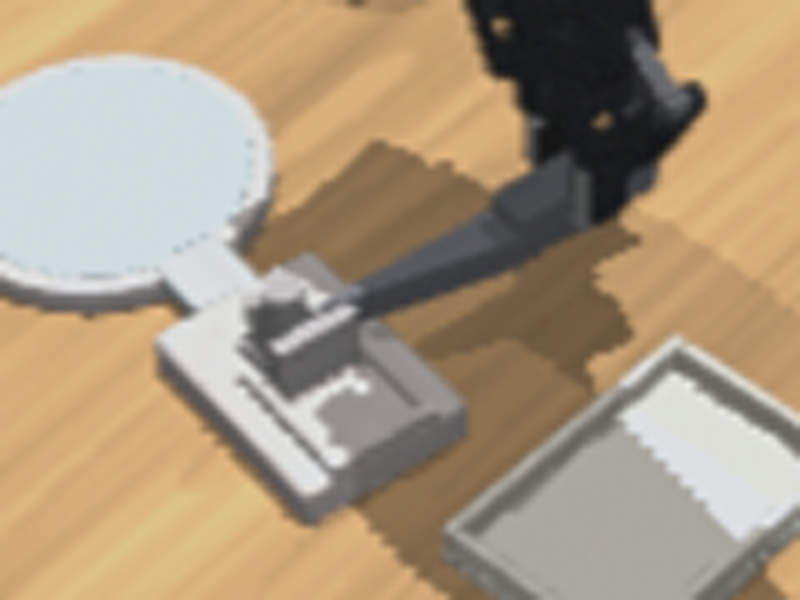

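View pics/sc2c.png

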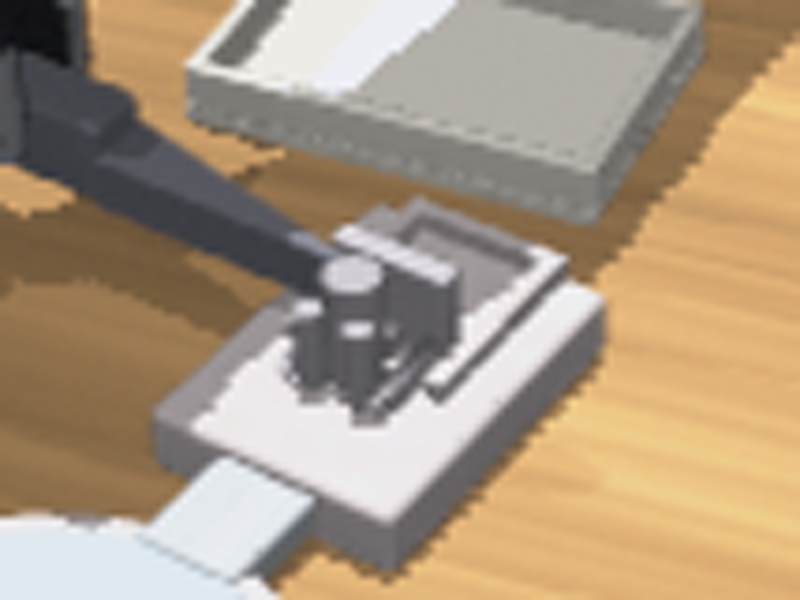

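The thin tip sits right in the gap between pin and back (about (340,260) in the scene crop), just under the back's top edge. Drive on.

Call:
step_arm(deltas=[[[0,1.5,7,0,0,0,0],[0,1.5,7,0,0,0,0],[0,1.5,7,0,0,0,0],[0,1.5,7,0,0,0,0],[0,0,0,0,0,0,0]]])

```text
clock: 7.82
eef_pos: [555.2, -136.9, 45.5]
tool_rot: [3.139, -0.0, 1.357]
force: [2.0, 0.3, -1.1]
width: 19.3
```

```bash
python3 -c "
from h import *
st();grab('side','sd3');im,d,c=load('sd3');a=cv2.resize(im[140:230,200:320],(800,600),interpolation=cv2.INTER_CUBIC); cv2.imwrite('pics/sd3c.png',a[:,:,::-1])
"
```

```text
t 7.8167 tcp [ 555.2 -136.9   45.5] rot [ 3.139 -0.     1.357] standxy -18.93 -95.46 F [ 2.   0.3 -1.1] Fs 1.9 0.7 w 19.3
```

View pics/sd3c.png

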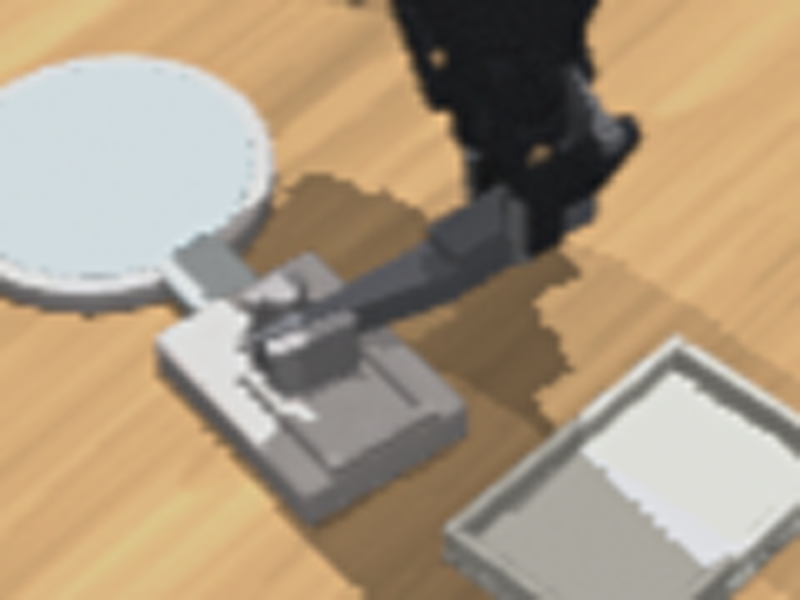

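Tip is through the gap and the back begins to be pushed. Continue ~40 mm.

Call:
step_arm(deltas=[[[0,1.5,7,0,0,0,0],[0,1.5,7,0,0,0,0],[0,1.5,7,0,0,0,0],[0,1.5,7,0,0,0,0],[0,0,0,0,0,0,0]]])

```text
clock: 8.28
eef_pos: [560.7, -110.5, 45.5]
tool_rot: [3.14, 0.001, 1.355]
force: [2.1, -2.5, 0.4]
width: 19.4
```

```bash
python3 -c "
from h import *
st()"
```

```text
t 8.2833 tcp [ 560.7 -110.5   45.5] rot [3.140e+00 1.000e-03 1.355e+00] standxy -19.01 -68.53 F [ 2.1 -2.5  0.4] Fs 2.5 -2.0 w 19.4
```

Call:
step_arm(deltas=[[[0,1.3,6,0,0,0,0],[0,1.3,6,0,0,0,0],[0,0.9,4,0,0,0,0],[0,0,0,0,0,0,0],[0,0,0,0,0,0,0]]])

```text
clock: 8.7
eef_pos: [564.2, -94.4, 45.6]
tool_rot: [3.14, 0.0, 1.355]
force: [3.1, -1.8, 0.8]
width: 19.9
```

```bash
python3 -c "
from h import *
st();grab('side','sd4');im,d,c=load('sd4');a=cv2.resize(im[140:230,200:320],(800,600),interpolation=cv2.INTER_CUBIC); cv2.imwrite('pics/sd4c.png',a[:,:,::-1])
"
```

```text
t 8.7 tcp [564.2 -94.4  45.6] rot [3.14  0.    1.355] standxy -18.89 -52.1 F [ 3.1 -1.8  0.8] Fs 3.4 -1.1 w 19.9
```

View pics/sd4c.png

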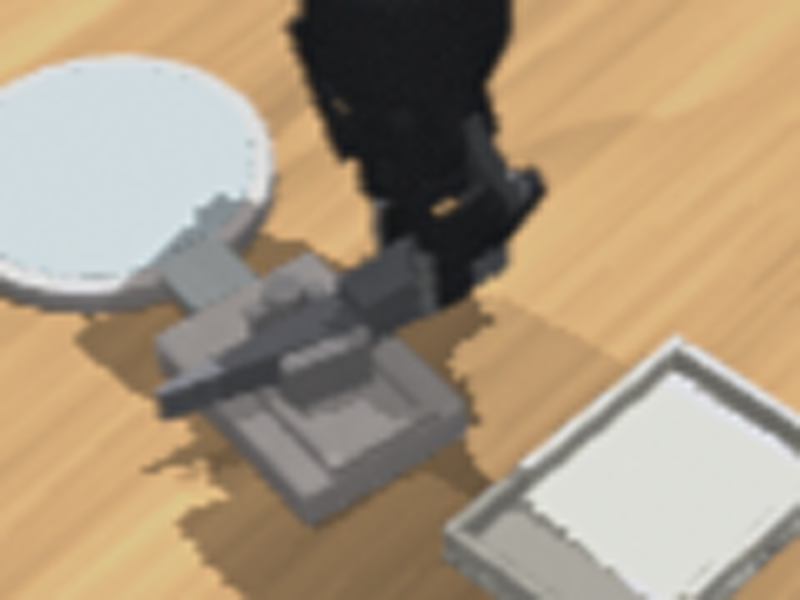

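Call:
step_arm(deltas=[[[0,1.1,5,0,0,0,0],[0,0.6,3,0,0,0,0],[0,0,0,0,0,0,0],[0,0,0,0,0,0,0]]])

```text
clock: 9.08
eef_pos: [561.9, -85.2, 44.3]
tool_rot: [-3.135, 0.001, 1.357]
force: [-2.5, 1.0, -0.9]
width: 19.2
```

```bash
python3 -c "
from h import *
st();im,d,c=grab('side','sd5');a=cv2.resize(im[140:230,200:320],(800,600),interpolation=cv2.INTER_CUBIC); cv2.imwrite('pics/sd5c.png',a[:,:,::-1])
im,d,c=grab('wrist','w8')
"
```

```text
t 9.0833 tcp [561.9 -85.2  44.3] rot [-3.135e+00  1.000e-03  1.357e+00] standxy -23.04 -43.54 F [-2.5  1.  -0.9] Fs -2.7 0.4 w 19.2
```

View pics/sd5c.png

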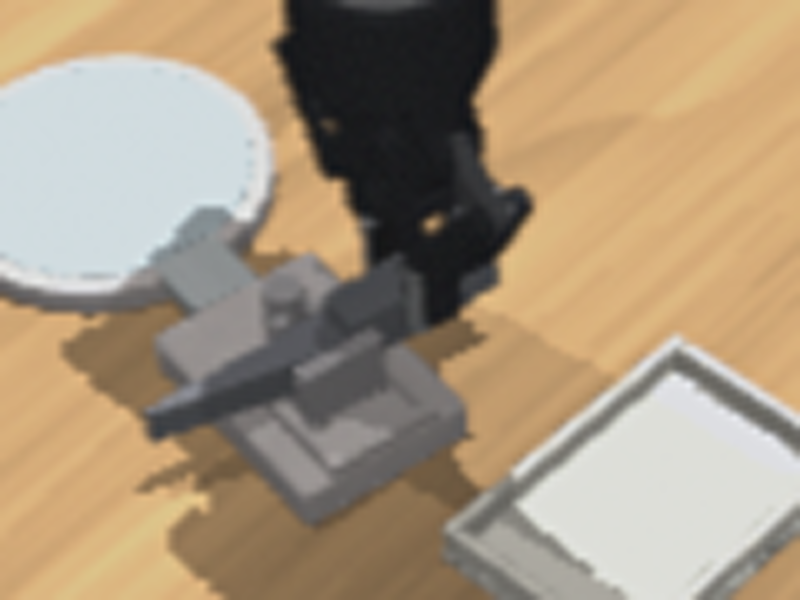

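View pics/w8.png

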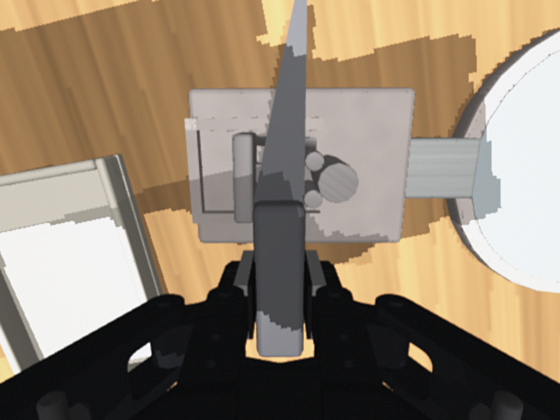

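```bash
python3 -c "
from h import *
st();im,d,c=load('w8');P=cloud(d,c)
S=P[130:225,225:262].reshape(-1,3);S=S[(S[:,2]>42)&(S[:,2]<54)];X=(S[:,:2]-o)@sx;Y=(S[:,:2]-o)@sy;print(len(S),np.median(S[:,2]),np.percentile(X,[2,50,98]),np.percentile(Y,[2,50,98]))
"
```

```text
t 9.1833 tcp [562.1 -85.5  44.3] rot [-3.136e+00  1.000e-03  1.356e+00] standxy -22.82 -43.78 F [-4.4  2.8 -1. ] Fs -4.9 1.8 w 19.9
2073 50.47479133869209 [-41.37356653 -36.89867796 -30.76032635] [-16.26268245   0.43344662  17.58757665]
```

Call:
step_arm(deltas=[[[0,-1.5,-7,0,0,0,0],[0,-1.7,-8,0,0,0,0],[0,-2.1,-10,0,0,0,0],[0,-2.5,-12,0,0,0,0],[0,-3,-14,0,0,0,0],[0,-3,-14,0,0,0,0],[0,-3,-14,0,0,0,0],[0,-3,-14,0,0,0,0],[0,0,0,0,0,0,0]]])

```text
clock: 9.93
eef_pos: [544.4, -184.2, 45.2]
tool_rot: [3.14, 0.004, 1.35]
force: [-0.9, -0.7, -0.3]
width: 20.0
```

```bash
python3 -c "
from h import *
st();im,d,c=grab('side','sd6');a=cv2.resize(im[140:230,200:320],(800,600),interpolation=cv2.INTER_CUBIC); cv2.imwrite('pics/sd6c.png',a[:,:,::-1])
"
```

```text
t 9.9333 tcp [ 544.4 -184.2   45.2] rot [3.14  0.004 1.35 ] standxy -19.6 -144.02 F [-0.9 -0.7 -0.3] Fs -0.7 -0.8 w 20.0
```

View pics/sd6c.png

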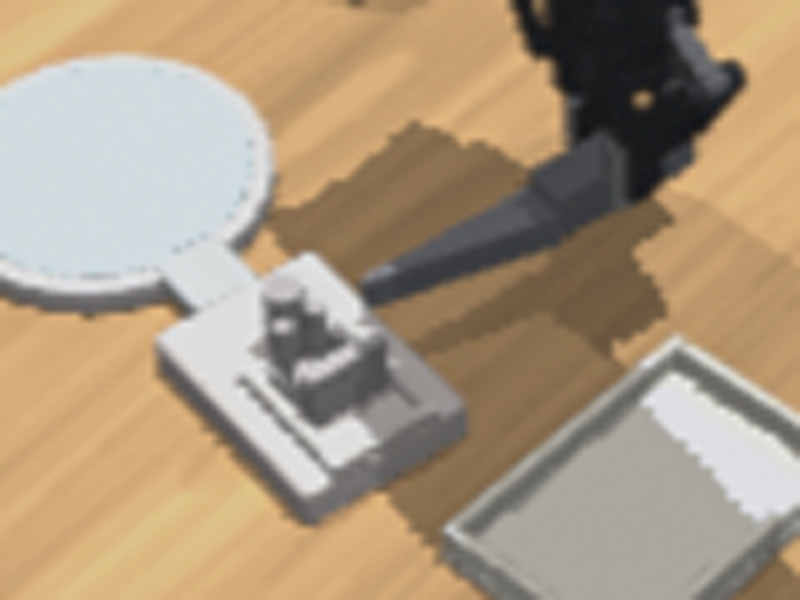

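Call:
step_arm(deltas=[[[0,-8,0,30,0,0,-0.05],[0,-8,20,30,0,0,-0.12],[0,-8,36,5,0,0,-0.12],[0,-8,36,0,0,0,-0.12],[0,-8,36,0,0,0,-0.12],[0,-8,36,0,0,0,-0.12],[0,-8,36,0,0,0,-0.12],[0,-8,36,0,0,0,-0.12],[0,-8,36,0,0,0,-0.12],[0,-8,36,0,0,0,-0.12]]])

```text
clock: 10.82
eef_pos: [464.5, 131.4, 110.4]
tool_rot: [-3.141, -0.0, 0.22]
force: [1.0, -0.1, -0.8]
width: 19.7
```

Call:
step_arm(deltas=[[[0,-8,36,0,0,0,-0.12],[0,-6,36,0,0,0,-0.12],[0,0,30,-10,0,0,-0.02],[0,0,0,-20,0,0,0],[0,0,0,-20,0,0,0],[0,0,0,0,0,0,0],[0,0,0,0,0,0,0],[0,0,0,0,0,0,0]]])

```text
clock: 11.48
eef_pos: [451.5, 230.4, 61.0]
tool_rot: [-3.141, 0.0, -0.035]
force: [-0.7, 0.3, -0.2]
width: 19.9
```

```bash
python3 -c "
from h import *
st();grab('wrist','w9');st()"
```

```text
t 11.4833 tcp [451.5 230.4  61. ] rot [-3.141  0.    -0.035] standxy -196.57 242.27 F [-0.7  0.3 -0.2] Fs -0.7 0.2 w 19.9
t 11.5333 tcp [451.8 230.3  61.3] rot [-3.141e+00 -1.000e-03 -3.600e-02] standxy -196.21 242.26 F [-0.1  0.1  0.9] Fs -0.1 0.1 w 19.6
```

View pics/w9.png

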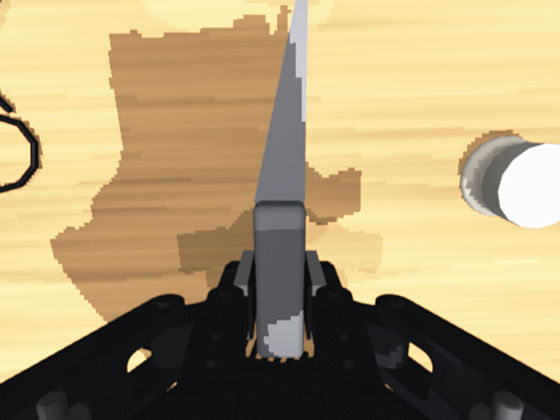

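```bash
cat >> h.py <<'E'
def sl(tag,zc,so=np.array([580.4,224.3]),yaw=-0.039):
    a=np.array([np.cos(yaw),np.sin(yaw)]);b=np.array([-a[1],a[0]])
    im,d,c=load(tag);P=cloud(d,c);m=np.zeros(d.shape,bool);m[203:350,252:310]=1
    Q=P[m&(abs(P[...,2]-zc)<3)];m[:]=0;m[0:198,230:340]=1;B=P[m&(abs(P[...,2]-(zc-10))<3)]
    for n,S in(('h',Q),('b',B)):
        X=(S[:,:2]-so)@a;Y=(S[:,:2]-so)@b;print(n,"z",np.median(S[:,2]),"x",X.min().round(1),X.max().round(1))
        for e in np.arange(-220,-10,20):
            k=(X>e)&(X<e+8)
            if k.sum()>5: print(n,e+4,"y",Y[k].min().round(1),Y[k].max().round(1),np.median(S[k,2]).round(1))
E
python3 -c "
from h import *
sl('w9',73.5)"
```

```text
h z 73.1614449819035 x -160.2 -93.9
h -156 y -9.7 11.0 73.1
h -136 y -9.1 10.7 73.2
h -116 y -11.3 12.1 73.2
h -96 y -9.2 11.4 72.9
b z 63.395731495578794 x -93.4 -21.0
b -96 y -9.3 11.0 63.3
b -76 y -9.4 8.3 63.4
b -56 y -9.3 3.9 63.4
b -36 y -9.1 -0.6 63.5
```

Call:
step_arm(deltas=[[[0,0,0,-15,0,0,0],[0,0,0,-15,0,0,0],[0,0,0,-9,0,0,0],[0,0,0,0,0,0,0],[0,0,0,0,0,0,0]]])

```text
clock: 11.95
eef_pos: [451.4, 229.9, 21.6]
tool_rot: [3.142, 0.001, -0.036]
force: [0.9, 0.7, -0.9]
width: 19.5
```

```bash
python3 -c "
from h import *
st();grab('wrist','w10');sl('w10',34)
im,d,c=grab('side','sd7');a=cv2.resize(im[200:320,100:260],(800,600),interpolation=cv2.INTER_CUBIC); cv2.imwrite('pics/sd7c.png',a[:,:,::-1]);st()"
```

```text
t 11.95 tcp [451.4 229.9  21.6] rot [ 3.142e+00  1.000e-03 -3.600e-02] standxy -196.59 241.77 F [ 0.9  0.7 -0.9] Fs 0.8 0.9 w 19.5
h z 33.842313646493395 x -160.1 -93.9
h -156 y -10.2 10.6 33.8
h -136 y -9.6 10.3 33.9
h -116 y -11.8 11.7 33.8
h -96 y -9.7 10.9 33.5
b z 24.04351007637381 x -93.5 -21.0
b -96 y -9.8 10.6 24.0
b -76 y -9.9 7.8 24.1
b -56 y -9.8 3.4 24.0
b -36 y -9.7 -1.1 24.0
t 12.05 tcp [451.7 230.2  22.1] rot [-3.141 -0.    -0.036] standxy -196.3 242.14 F [ 0.8  0.2 -1.2] Fs 0.7 0.4 w 19.8
```

View pics/sd7c.png

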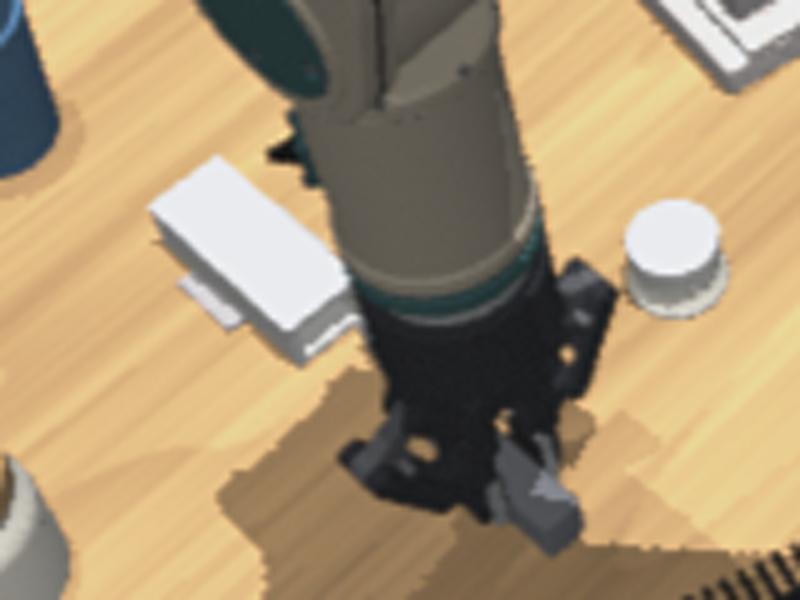

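Call:
step_arm(deltas=[[[0,8,-0.3,0,0,0,0],[0,8,-0.3,0,0,0,0],[0,8,-0.3,0,0,0,0],[0,8,-0.3,0,0,0,0],[0,8,-0.3,0,0,0,0],[0,8,-0.4,0,0,0,0],[0,6,-0.3,0,0,0,0],[0,0,0,0,0,0,0],[0,0,0,0,0,0,0]]])

```text
clock: 12.8
eef_pos: [505.2, 227.7, 21.1]
tool_rot: [3.141, 0.001, -0.036]
force: [0.2, 1.3, 0.3]
width: 19.6
```

```bash
python3 -c "
from h import *
st();grab('wrist','w11');sl('w11',34)
"
```

```text
t 12.8 tcp [505.2 227.7  21.1] rot [ 3.141e+00  1.000e-03 -3.600e-02] standxy -143.46 250.84 F [0.2 1.3 0.3] Fs -0.1 1.3 w 19.6
h z 33.31291891583847 x -106.1 -40.1
h -96 y -10.1 10.5 33.3
h -76 y -9.7 10.2 33.4
h -56 y -10.0 10.6 33.3
b z 23.448881609874125 x -39.6 -0.5
b -36 y -9.8 10.5 23.5
b -16 y -9.8 6.2 23.5
```

View pics/w11.png

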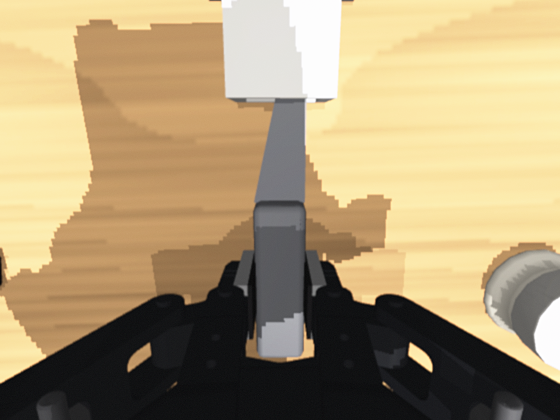

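Call:
step_arm(deltas=[[[0,4,-0.2,0,0,0,0],[0,4,-0.1,0,0,0,0],[0,3,-0.1,0,0,0,0],[0,3,-0.1,0,0,0,0],[0,0,0,0,0,0,0]]])

```text
clock: 13.27
eef_pos: [520.1, 227.4, 21.4]
tool_rot: [3.142, -0.0, -0.036]
force: [1.1, 0.6, 0.1]
width: 19.9
```

Call:
step_arm(deltas=[[[0,2,-0.1,0,0,0,0],[0,2,-0.1,0,0,0,0],[0,2,-0.1,0,0,0,0],[0,0,0,0,0,0,0]]])

```text
clock: 13.6
eef_pos: [525.7, 227.1, 21.3]
tool_rot: [3.141, 0.0, -0.035]
force: [-0.9, -0.0, -0.6]
width: 20.4
```

Call:
step_arm(deltas=[[[0,2,-0.1,0,0,0,0],[0,2,-0.1,0,0,0,0],[0,2,-0.1,0,0,0,0],[0,0,0,0,0,0,0]]])

```text
clock: 13.93
eef_pos: [531.8, 226.7, 21.3]
tool_rot: [3.141, 0.0, -0.035]
force: [-0.1, 0.2, -0.4]
width: 19.6
```

Call:
step_arm(deltas=[[[0,2,-0.1,0,0,0,0],[0,2,-0.1,0,0,0,0],[0,2,-0.1,0,0,0,0],[0,0,0,0,0,0,0]]])

```text
clock: 14.27
eef_pos: [537.8, 226.5, 21.3]
tool_rot: [3.141, 0.0, -0.035]
force: [-0.1, 0.4, 0.1]
width: 19.6
```

Call:
step_arm(deltas=[[[0,2,-0.1,0,0,0,0],[0,2,-0.1,0,0,0,0],[0,0,0,0,0,0,0]]])

```text
clock: 14.52
eef_pos: [540.9, 226.3, 21.1]
tool_rot: [3.141, 0.002, -0.035]
force: [-0.6, -0.8, -0.7]
width: 19.8
```

Call:
step_arm(deltas=[[[0,2,-0.1,0,0,0,0],[0,0,0,0,0,0,0],[0,0,0,0,0,0,0]]])

```text
clock: 14.77
eef_pos: [541.0, 226.3, 20.7]
tool_rot: [3.141, 0.005, -0.035]
force: [-4.9, 0.4, 1.6]
width: 19.8
```

```bash
python3 -c "
from h import *
st();grab('wrist','w12');sl('w12',34);st()
"
```

```text
t 14.7667 tcp [541.  226.3  20.7] rot [ 3.141  0.005 -0.035] standxy -108.15 256.81 F [-4.9  0.4  1.6] Fs -4.9 -0.6 w 19.8
h z 32.919067262885434 x -70.4 -4.3
h -56 y -10.1 10.2 33.0
h -36 y -9.7 10.1 32.9
h -16 y -9.9 10.5 32.9
b z 22.978720657170854 x -3.8 -2.3
t 14.8167 tcp [541.  226.3  20.8] rot [ 3.141  0.005 -0.035] standxy -108.13 256.83 F [-5.4  0.2 -0.9] Fs -5.3 -0.9 w 19.5
```

View pics/w12.png

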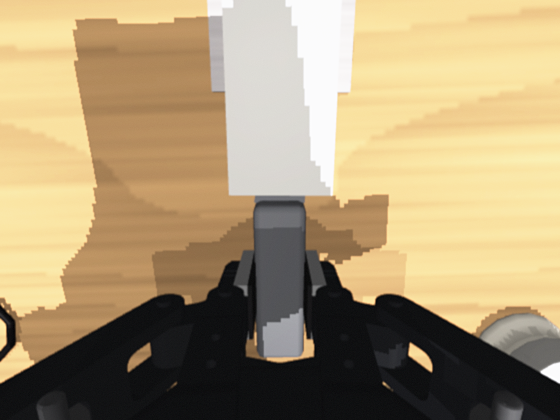

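Call:
step_arm(deltas=[[[0,2,-0.1,0,0,0,0],[0,2,-0.1,0,0,0,0],[0,0,0,0,0,0,0],[0,0,0,0,0,0,0]]])

```text
clock: 15.15
eef_pos: [541.2, 226.2, 19.9]
tool_rot: [3.14, 0.013, -0.034]
force: [-9.5, 1.1, 0.2]
width: 19.8
```

Call:
step_arm(deltas=[[[0,-2,0.1,-1,0,0,0],[0,-1,0,0,0,0,0],[0,0,0,0,0,0,0]]])

```text
clock: 15.4
eef_pos: [541.0, 226.2, 19.4]
tool_rot: [3.141, 0.007, -0.035]
force: [-5.9, 0.6, -0.5]
width: 19.1
```

Call:
step_arm(deltas=[[[1,0,0,0,0,0,0],[1,0,0,0,0,0,0],[1,0,0,0,0,0,0],[1,0,0,0,0,0,0],[1,0,0,0,0,0,0],[1,0,0,0,0,0,0]]])

```text
clock: 15.9
eef_pos: [544.6, 226.1, 20.5]
tool_rot: [-3.142, 0.0, -0.035]
force: [0.4, 0.2, -0.6]
width: 85.4
```

Call:
step_arm(deltas=[[[1,0,0,15,0,0,0],[1,0,0,25,0,0,0],[1,0,0,40,0,0,0],[1,-20,0,40,0,0,0],[1,-20,0,20,0,0,0],[1,0,0,0,0,0,0],[1,0,0,0,0,0,0]]])

```text
clock: 16.48
eef_pos: [505.5, 226.9, 158.8]
tool_rot: [-3.14, -0.001, -0.034]
force: [0.4, 1.0, 0.0]
width: 85.3
```

```bash
python3 -c "
from h import *
st();im,d,c=grab('wrist','w13');P=cloud(d,c)
"
```

```text
t 16.4833 tcp [505.5 226.9 158.8] rot [-3.14e+00 -1.00e-03 -3.40e-02] standxy -142.95 250.06 F [0.4 1.  0. ] Fs 0.2 1.1 w 85.3
```

View pics/w13.png

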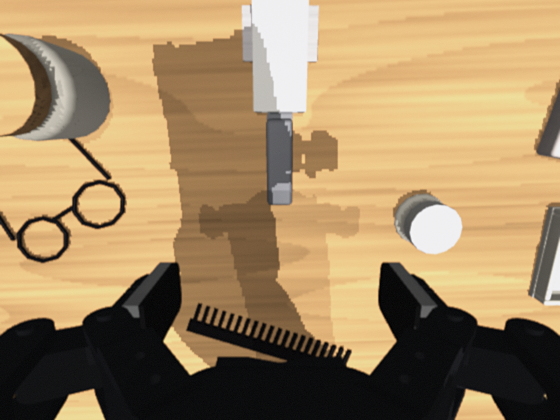

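```bash
python3 -c "
from h import *
im,d,c=load('w13');P=cloud(d,c)
so=np.array([580.4,224.3]);a=np.array([np.cos(-.039),np.sin(-.039)]);b=np.array([-a[1],a[0]])
S=P[112:212,255:302].reshape(-1,3);S=S[(S[:,2]>16)&(S[:,2]<40)];X=(S[:,:2]-so)@a;Y=(S[:,:2]-so)@b
for e in range(-75,3,5):
  k=(X>e)&(X<=e+5)
  if k.sum()>3: print(e,k.sum(),np.median(S[k,2]).round(1),Y[k].min().round(1),Y[k].max().round(1))
k=S[:,2]>22; print(X[k].min(),X[k].max())
"
```

```text
-75 123 26.5 -10.1 10.1
-70 147 27.1 -10.0 10.1
-65 146 27.4 -9.9 10.0
-60 153 27.7 -9.8 10.0
-55 156 28.0 -10.7 9.9
-50 156 28.2 -10.6 9.9
-45 157 28.6 -10.5 9.8
-40 156 28.7 -10.4 9.8
-35 172 29.0 -10.3 9.8
-30 164 29.4 -10.2 10.6
-25 174 29.5 -10.2 10.5
-20 176 29.8 -10.1 10.5
-15 189 30.1 -10.0 10.4
-10 154 29.9 -10.2 10.6
-5 155 20.7 -10.1 9.9
-75.51763795693489 -0.9817457397261432
```

Call:
step_arm(deltas=[[[1,0,-32,0,0,0,-0.1],[1,0,-37,0,0,0,-0.075],[1,0,-37,0,0,0,0],[1,0,-37,0,0,0,0],[1,0,-37,0,0,0,0],[1,0,-37,0,0,0,0],[1,0,-30,0,0,0,0],[1,0,-8,0,0,0,0],[1,0,0,0,0,0,0],[1,0,0,0,0,0,0]]])

```text
clock: 17.37
eef_pos: [505.5, -28.7, 156.5]
tool_rot: [3.141, 0.003, -0.211]
force: [0.2, 0.3, -0.1]
width: 85.1
```

```bash
python3 -c "
from h import *
st();im,d,c=grab('wrist','w14');P=cloud(d,c)
X=(P[...,:2]-o)@sx;Y=(P[...,:2]-o)@sy
m=(P[...,2]>40)&(P[...,2]<56)&(X>-65)&(X<-15)&(abs(Y)<24)
S=P[m];print(m.sum(),np.median(S[:,2]));r=cv2.minAreaRect(np.c_[X[m],Y[m]].astype(np.float32));print(r)
v,u=np.where(m);print(u.min(),u.max(),v.min(),v.max())
mm=m&(X<-28);r=cv2.minAreaRect(np.c_[X[mm],Y[mm]].astype(np.float32));print(r)
"
```

```text
t 17.3667 tcp [505.5 -28.7 156.5] rot [ 3.141e+00  3.000e-03 -2.110e-01] standxy -89.96 -0.0 F [ 0.2  0.3 -0.1] Fs 0.2 0.3 w 85.1
572 48.76518630472047
((-37.821075439453125, -1.8802738189697266), (8.12470531463623, 35.60367202758789), 2.0017318725585938)
257 306 135 147
((-37.821075439453125, -1.8802738189697266), (8.12470531463623, 35.60367202758789), 2.0017318725585938)
```

View pics/w14.png

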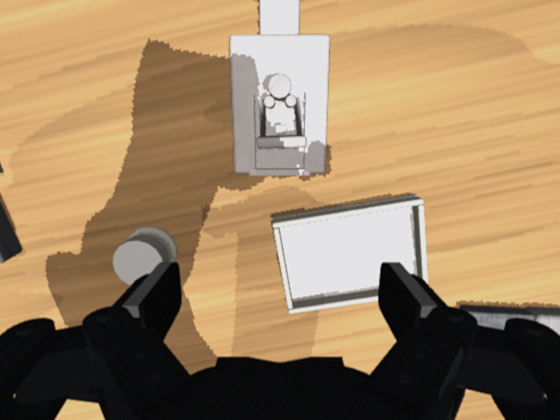

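Call:
step_arm(deltas=[[[1,25,-6,-20,0,0,0.03],[1,25.5,-6.5,-30,0,0,0],[1,0,0,-30,0,0,0],[1,0,0,-20,0,0,0],[1,0,0,0,0,0,0],[1,0,0,0,0,0,0]]])

```text
clock: 17.92
eef_pos: [555.1, -39.4, 56.4]
tool_rot: [-3.141, 0.004, -0.178]
force: [0.1, -0.1, 1.0]
width: 85.2
```

```bash
python3 -c "
from h import *
st()"
```

```text
t 17.9167 tcp [555.1 -39.4  56.4] rot [-3.141  0.004 -0.178] standxy -39.18 -0.11 F [ 0.1 -0.1  1. ] Fs 0.1 -0.1 w 85.2
```

Call:
step_arm(deltas=[[[1,1,-1.8,-12,0,0,0],[1,0,0,-10,0,0,0],[1,0,0,0,0,0,0],[1,0,0,0,0,0,0]]])

```text
clock: 18.25
eef_pos: [556.8, -43.0, 35.5]
tool_rot: [-3.142, 0.001, -0.18]
force: [-0.2, -0.4, -0.6]
width: 85.6
```

```bash
python3 -c "
from h import *
st();grab('wrist','w15')"
```

```text
t 18.25 tcp [556.8 -43.   35.5] rot [-3.142e+00  1.000e-03 -1.800e-01] standxy -36.77 -3.28 F [-0.2 -0.4 -0.6] Fs -0.1 -0.4 w 85.6
```

View pics/w15.png

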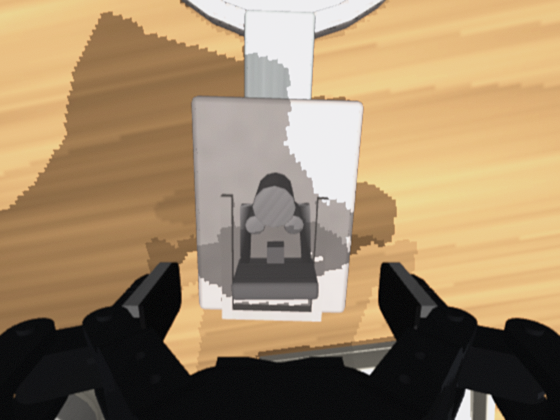

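Call:
step_arm(deltas=[[[1,-0.7,1.4,0,0,0,0],[0,0,0,0,0,0,0],[0,0,0,0,0,0,0],[0,0,0,0,0,0,0],[0,0,0,0,0,0,0],[0,0,0,0,0,0,0]]])

```text
clock: 18.8
eef_pos: [556.7, -41.1, 36.0]
tool_rot: [-3.141, 0.001, -0.18]
force: [-1.6, 2.1, 3.9]
width: 34.4
```

Call:
step_arm(deltas=[[[0,0,0,4,0,0,0],[0,0,0,10,0,0,0],[0,0,0,16,0,0,0],[0,0,0,20,0,0,0],[0,0,0,0,0,0,0]]])

```text
clock: 19.22
eef_pos: [558.4, -42.7, 89.1]
tool_rot: [3.141, -0.005, -0.181]
force: [1.0, -0.3, 0.4]
width: 34.3
```

```bash
python3 -c "
from h import *
st();im,d,c=grab('wrist','w16')
X=cloud(d,c)
im,d,c=grab('side','sd8');a=cv2.resize(im[120:240,200:360],(800,600),interpolation=cv2.INTER_CUBIC); cv2.imwrite('pics/sd8c.png',a[:,:,::-1]);st()"
```

```text
t 19.2167 tcp [558.4 -42.7  89.1] rot [ 3.141 -0.005 -0.181] standxy -35.27 -2.71 F [ 1.  -0.3  0.4] Fs 1.0 -0.1 w 34.3
t 19.3167 tcp [556.9 -42.1  86.6] rot [ 3.141e+00 -1.000e-03 -1.800e-01] standxy -36.95 -2.41 F [0.2 0.1 0.4] Fs 0.1 0.1 w 34.0
```

View pics/w16.png

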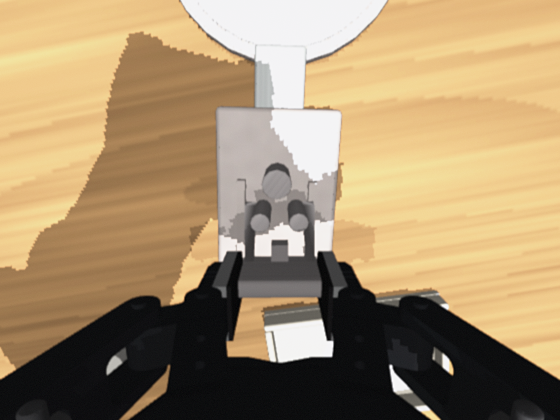

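View pics/sd8c.png

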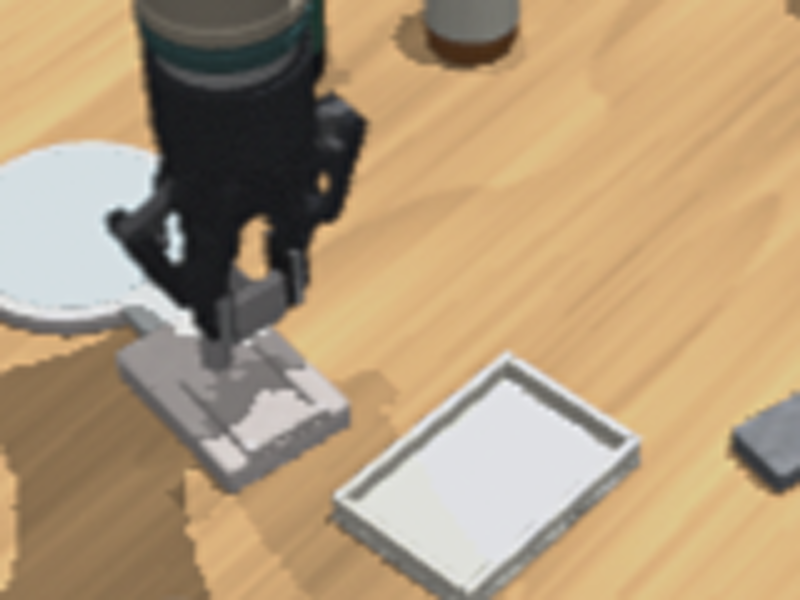

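Call:
step_arm(deltas=[[[0,-18,-6,0,0,0,0],[0,-18,-6,0,0,0,0],[0,-18,-6,0,0,0,0],[0,-18,-6,0,0,0,0],[0,-18,-6,0,0,0,0],[0,-18,-6,0,0,0,0],[0,-16,-2,0,0,0,0],[0,0,0,0,0,0,0],[0,0,0,0,0,0,0],[0,0,0,0,0,0,0]]])

```text
clock: 20.15
eef_pos: [433.4, -79.7, 85.4]
tool_rot: [3.141, -0.0, -0.18]
force: [0.5, 0.4, -0.9]
width: 34.2
```

```bash
python3 -c "
from h import *
st();im,d,c=grab('wrist','w17')"
```

```text
t 20.15 tcp [433.4 -79.7  85.4] rot [ 3.141 -0.    -0.18 ] standxy -149.89 -64.85 F [ 0.5  0.4 -0.9] Fs 0.4 0.5 w 34.2
```

View pics/w17.png

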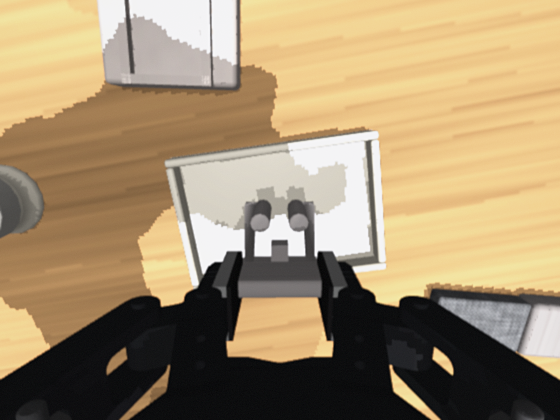

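Clip is over the dish, both ends inside. Lower by 63 mm and release part way.

Call:
step_arm(deltas=[[[0,0,0,-20,0,0,0],[0,0,0,-20,0,0,0],[0,0,0,-15,0,0,0],[0,0,0,-7,0,0,0],[0,0,0,0,0,0,0],[0,0,0,0,0,0,0]]])

```text
clock: 20.7
eef_pos: [432.5, -79.0, 27.8]
tool_rot: [-3.141, 0.003, -0.18]
force: [0.3, -0.4, -0.9]
width: 34.1
```

Call:
step_arm(deltas=[[[0.62,0,0,0,0,0,0],[0.62,0,0,0,0,0,0],[0.62,0,0,0,0,0,0],[0.62,0,0,0,0,0,0]]])

```text
clock: 21.03
eef_pos: [432.3, -79.3, 28.7]
tool_rot: [-3.14, 0.002, -0.18]
force: [0.1, -0.1, -0.2]
width: 52.8
```

Call:
step_arm(deltas=[[[0.62,0,0,10,0,0,0],[0.62,0,0,20,0,0,0],[0.62,0,0,35,0,0,0],[0.8,-5,0,40,0,0,0],[1,-5,0,40,0,0,0],[1,0,0,0,0,0,0],[1,0,0,0,0,0,0]]])

```text
clock: 21.62
eef_pos: [423.0, -79.1, 175.1]
tool_rot: [-3.139, -0.002, -0.18]
force: [-0.8, 0.1, -1.2]
width: 85.7
```

```bash
python3 -c "
from h import *
st();im,d,c=grab('wrist','w18');grab('side','sd9');grab('scene','sc9');P=cloud(d,c);
m=(P[...,2]>22)&(P[...,2]<45)&(P[...,0]>395)&(P[...,0]<490)&(P[...,1]>-145)&(P[...,1]<-15);m[260:]=0
S=P[m];print(len(S),S.min(0),S.max(0),np.median(S,0))"
```

```text
t 21.6167 tcp [423.  -79.1 175.1] rot [-3.139e+00 -2.000e-03 -1.800e-01] standxy -160.19 -66.34 F [-0.8  0.1 -1.2] Fs -0.8 -0.0 w 85.7
689 [ 395.97794526 -144.79827288   22.00467329] [488.53816794 -16.83540712  36.04142317] [435.08943246 -79.92533435  32.82573274]
```

View pics/w18.png

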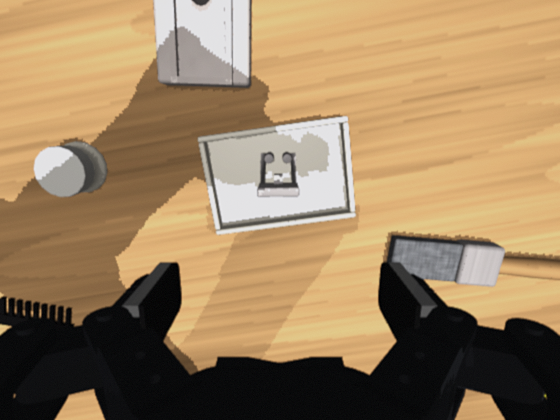

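View pics/sd9.png

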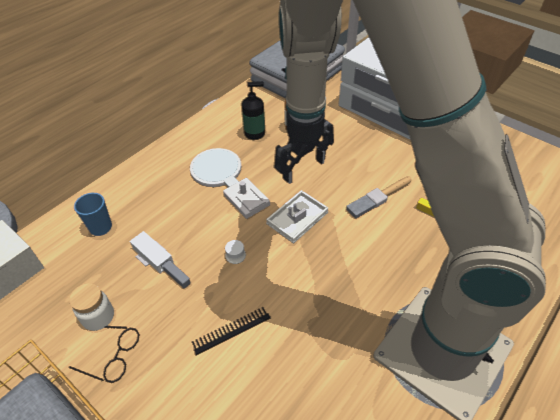

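```bash
python3 -c "
from h import *
st();print(ctrl.finish_job())"
```

```text
t 21.7667 tcp [421.3 -78.7 172.4] rot [-3.14   0.004 -0.18 ] standxy -162.0 -66.37 F [ 0.1  0.2 -0.3] Fs 0.1 0.2 w 85.8
the job is handed in; nothing more can be done
None
```

The job is done and handed in at 21.8 s of the 67 s allowed; no verdict was reported.

- **Clip off the pin:** I drove the wedge along the stand's y between the pin and the clip's back until the clip sprang off. The fingers did not touch the clip while it was on the pin. The middle of its back measured at stand x ≈ -37 mm straight after, where below -34 mm counts as off.
- **Wedge in the sleeve:** It went in thin end first and met a firm stop about 76 mm in. The arm stalled there while the push rose to about 10 N. After release the handle tilts up about 0.045 rad and the tip is within about 1 mm of where it met the stop. The later side view still showed it in place.
- **Clip in the dish:** I gripped the clip across its back and set it down in the dish. The last wrist picture shows it standing inside the walls, with its top at about 33 mm and so the middle of its back at about 19 mm.
- **Bottles and jar:** The pump bottle and the jar stand upright in the last views. The arm hid the amber bottle in the last side view, but it stood upright in an earlier one and nothing went near it.

None of the checks failed. The rear of the wedge handle measured about 1.2 mm farther out after release; the tilt explains that, so I did not push it in again.

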